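Fit the splined crank to the bench circle cutter

ROBOT

A 7-joint arm with a two-finger parallel gripper is mounted at the origin on the work surface. World frame = base frame: x ahead of the robot, y to its left, z up, the work surface at z = 0. Lengths are in m, angles in rad, forces in N, time in s.
With the tool pointing down it reaches from about 0.425 to 0.875 m from the base axis. Payload 4.7 kg.
Tool frame: the origin (TCP) lies midway between the tips of the shut fingers; the grasp point (between the pads) lies ctrl.grasp_offset behind it (ctrl.grasp_offset is the distance from the TCP to the grasp point, in m); z points along the fingers, y is the line along which they close (so a half turn about z gives the same grasp; the last joint's range is limited). The gripper opens to 87 mm and grips with 3 to 60 N. Pads are 19 mm wide; open, the fingers measure 117 mm over their backs; the gripper's body (75 mm by 190 mm) begins 51 mm behind the grasp point.
Start: joints at [-1.087, 0.321, -0.07, 1.45, 0.023, 1.371, -0.057], TCP at [0.294, 0.58, 0.223] pointing down, gripper open.
Joint ranges: [-2.86, 2.86], [-0.3, 2.09], [-1.38, 1.24], [0.06, 2.45], [-1.56, 4.7], [0.09, 2.05], [-2.69, 2.69]. Speed limits (rad/s): [2.57, 2.57, 3.14, 3.14, 3.14, 3.14, 3.14].

INTERFACE

Orientations are given as a rotation vector (axis times angle).
In Python, from bench import ctrl gives the robot as it stands. The module is installed in compiled form; this text tells all that it offers.
- The arm moves only by the tool jog_arm, never from a script. Its argument "moves" is one flat list of numbers, 7 for each row, row after row: the shift along the tool's x, y, z in units of 30 cm (1.0 is 30 cm), then the turn, a rotation vector about the tool's x, y, z in units of 60 degrees (1.0 is 60 degrees), then the gripper's target within -1 to 1 (fully open at 1, half-way at 0, shut at -1). In form: [x, y, z, wx, wy, wz, fingers, x, y, z, wx, wy, wz, fingers, ...]. A call has exactly 8 rows; each row is the pose to reach, as a shift and turn from the pose commanded when the call began, along the tool's axes at that moment; what a row does not reach only later rows make up. A row lasts 1/8 s, in which the tool goes at most 62.5 mm and 10.7 degrees, less where a joint would pass 70% of its speed; a pose out of reach is approached as far as the arm can. A call with a number of a shift or a turn outside -1 to 1 is refused whole. A call with a gripper value outside its range is refused whole. The fingers move at their own pace and stop on an object; "newtons" is the grip in N (left out, the last holds). Time passes only in rows, so rows that repeat a pose let the fingers close, or fill a call up. It gives the time, the measured TCP pose, the force, the opening and the grip force at its end, in the units of the state.
- ctrl.get_state(): the state, without advancing time (a new reading comes with each control period).
- ctrl.get_image(name): name is "scene" or "top"; returns a dict with "pixels" (400x640x3 uint8, red, green, blue), "fx", "fy", "cx", "cy" (pixels), "xyz" and "rotation" of the camera in the world. Camera axes: x right, y up, looking along -z (the intrinsics and any distortion apply to the point x, -y, -z); pixel columns grow to the right and rows downward; lengths in m; the calibration is good to about 2 mm. A picture is of the moment at which its call begins. There is no depth.
- ctrl.close_job(): hands the job in; it is judged then, once.
The state is a dict: "time": time; "joint_positions": joint angles; "qd": joint speeds; "joint_torque": joint torques, N m; "position": TCP position; "tool_rot": TCP orientation; "ft_force": force on the tool from outside, world axes, zero at the start; "torque": the same for the moment, N m; "grip_width": opening from 0.0 (shut) to 1.0 (fully open); "grip_force": force on a finger pad.
Only numpy, scipy, OpenCV 4.12 (cv2) and the standard library are available. Lean on these libraries where they do the work, as an engineer would, in place of code of your own. Each camera call takes 0.05 s, during which the arm holds its last target. There are 200 camera calls.

TASK

Fit the crank to the bench circle cutter. Draw the crank by its upright knob out of the clear rack, lay it flat on the bench clear of the rack and let go; then take it by its hub, set the hub on the cutter's upright splined shaft and press gently, rocking it to and fro about the shaft, until the teeth mesh and you have pushed it fully home on its collar, still in hand; then let go. Leave the rack's other handle and the things lying about where they are.

Things in the scene. Friction and masses are not known exactly. Their poses are not given: they have to be found in the camera images.
- crank: Steel crank, 0.3 to 0.55 kg, flat on the bench, hub under the rack's roof, knob outside. Origin: centre of the hub's underside; z up along the bore. Hub: round tube 44 mm diameter, z 0 to 46 mm, open through. A flat arm 18 mm wide, z 3 to 13, runs along -x to a 28 mm round boss, 85 mm from the hub's axis, bearing the knob. It stands flat by itself. In the rack only the knob can be reached.
- knob (a point): Point on the axis of the crank's upright round black knob (22 mm diameter, 13 to 62 mm above the crank's underside) at which to grip it: 42 mm above the underside, 85 mm from the hub's axis. Turns with the crank.
- hub_grip (a point): Point on the axis of the crank's hub, 33 mm above its underside, at which to grip the hub from above. The hub's bore is 31 mm; six straight inner teeth 5 mm wide reach in to a 20 mm diameter, from 1 to 27 mm above the underside, at 0, 60, 120.. degrees from the crank's x.
- rack: Fixed low rack of clear sheet: 100 mm deep (x), 235 mm wide (y), roof 62 to 67 mm above the bench, no floor. Two bays side by side, 110 mm clear each, 5 mm walls, closed at the back (+x), open at the front (-x, towards the robot). Origin: bench level under the roof's centre; the mouth is at x = -50 mm. One bay holds the crank, the other the ball handle, either way round.
- cutter: Fixed bench circle cutter; origin at bench level under the shaft. A grey gearbox 95 x 95 mm, 50 mm high, carries the upright shaft. Along +x: a turntable (144 mm diameter, centre 135 mm off, top 46 mm high) and a post 230 to 260 mm off with an arm reaching back to 168 mm, 106 mm high. Otherwise nothing within 160 mm of the shaft is over 50 mm high; the crank may point any way.
- seat (a point): Centre of the top of the shaft's collar (48 mm diameter), 62 mm above the bench: the hub's underside rests here when home. Above it: an 18 mm core with six teeth 4.5 mm wide, 28 mm over the teeth, up to 22 mm. Their direction varies and is not told. Teeth on teeth, the hub stops 21 mm above this point; a rock of up to 30 degrees either way meshes them (play 7 degrees, 1.2 mm radially).
- shaft_tip (a point): Top of the shaft, on its axis, 36 mm above the seat. From the teeth (22 mm above the seat) a plain 18 mm pilot rises to 29 mm and a cone to 36 mm, 8 mm wide at the tip, so the hub is centred before the teeth meet. The shaft resists turning with about 0.35 N m.
- ball_handle: Bystander in the other bay of the rack: smaller handle with a solid 28 mm hub 24 mm high, thin round rod to its -x and a 24 mm ball knob lying low (top 25 mm above the bench). Leave it.
- crescents: Bystander: flat stack of brown board crescents, about 115 mm across, 24 mm thick. Origin at the centre of the arc.
- knife: Bystander: green snap-blade knife lying flat, 175 mm long.
- tape: Bystander: roll of tape lying flat, 90 mm diameter, 24 mm high.
Mind the look-alikes: they are no part of the job. What is shaped like the crank but blue or orange is not meant.

How it is judged:
By the outcome, as a careful person would: the job done as asked, in the order asked, and still so for the second after the job is handed in, with the robot touching nothing.
It also fails if it takes over 58 s, if anything falls off the work surface, if the arm or the gripper's body presses on something with over 40 N, if the wrist force passes 120 N, or if a joint passes its speed limit or range.

## Working session

There is one attempt and no reset: what is moved stays moved. The work goes in short steps, Python scripts to look and compute and a tool call to move; the robot and the scene stay as the last step left them, time stands still between calls to the robot, and variables do not carry over. Pictures are saved under pics/ and viewed, at most 10 in all, crops included, and the job is handed in when it is done.

Besides the shell and the picture viewer there is one more tool, called after "Request:" as name(argument=value, ...) on one line, values as JSON. jog_arm: Moves the arm, as the interface text tells. Its arguments: {"type":"object","properties":{"moves":{"type":"array"},"newtons":{"type":"number"}},"required":["moves"]}

```bash
mkdir -p pics
cat > h.py <<'E'
import numpy as np,cv2
from bench import ctrl
from scipy.spatial.transform import Rotation as R
def rot(v):
    v=np.array(v,float)
    return v if v.shape==(3,3) else (R.from_rotvec(v).as_matrix() if v.size==3 else R.from_quat(v).as_matrix())
def cast(im,u,v,z):
    p=np.array([(u-im["cx"])/im["fx"],-(v-im["cy"])/im["fy"],-1.])
    d=rot(im["rotation"])@p; o=np.array(im["xyz"]); return o+d*(z-o[2])/d[2]
def proj(im,P):
    c=rot(im["rotation"]).T@(np.array(P)-im["xyz"]); return np.array([im["cx"]+im["fx"]*c[0]/-c[2],im["cy"]-im["fy"]*c[1]/-c[2]])
def save(im,n,crop=None,s=1):
    p=im["pixels"][:,:,::-1]
    if crop: p=p[crop[1]:crop[3],crop[0]:crop[2]]
    cv2.imwrite("pics/"+n,cv2.resize(p,None,fx=s,fy=s,interpolation=cv2.INTER_CUBIC))
E
python3 - <<'E'
from h import *
for n in("scene","top"):
    im=ctrl.get_image(n); save(im,n+"0.png",s=1.25); print({k:v for k,v in im.items() if k!="pixels"})
    np.save(n+"0.npy",im,allow_pickle=True)
print(ctrl.get_state(),ctrl.grasp_offset)
E
```

```text
{'fx': 425.80867501753687, 'fy': 425.80867501753687, 'cx': 327.03808372495956, 'cy': 208.0172051240031, 'xyz': array([1.43726552, 0.69259423, 0.80208471]), 'rotation': array([0.51747381, 1.18135929, 2.11580767])}
{'fx': 384.42148036138514, 'fy': 384.42148036138514, 'cx': 321.48411371043284, 'cy': 198.1096087198708, 'xyz': array([ 0.44533362, -0.10923917,  0.97488753]), 'rotation': array([ 0.15425431, -0.12961407, -1.58982397])}
{'time': 0.1, 'joint_positions': array([-1.08694522,  0.32174919, -0.07008806,  1.45151726,  0.02260185,
        1.37080589, -0.05691218]), 'qd': array([-1.70395115e-04,  5.28391744e-04, -2.52107342e-04, -3.61506952e-03,
        9.46002481e-04, -6.04206725e-05, -9.55634036e-04]), 'joint_torque': array([ 5.23414997e-05, -4.92572629e+01, -4.05492643e-01, -3.13398778e+01,
       -6.39691134e-02,  3.94059252e-02,  6.59093848e-05]), 'position': array([0.29405552, 0.5791419 , 0.22158865]), 'tool_rot': array([-7.31018624e-01, -3.05504561e+00,  2.61576864e-03]), 'ft_force': array([-1.21783297,  0.5891215 ,  0.02107531]), 'torque': array([-0.0019499 , -0.0029929 ,  0.00781819]), 'grip_force': 0.0, 'grip_width': 0.9998357603198642} 0.0187
```

View pics/scene0.png

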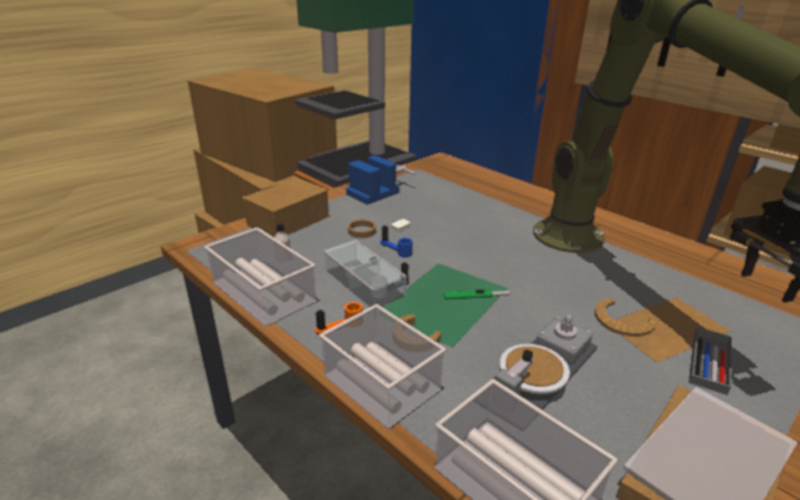

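View pics/top0.png

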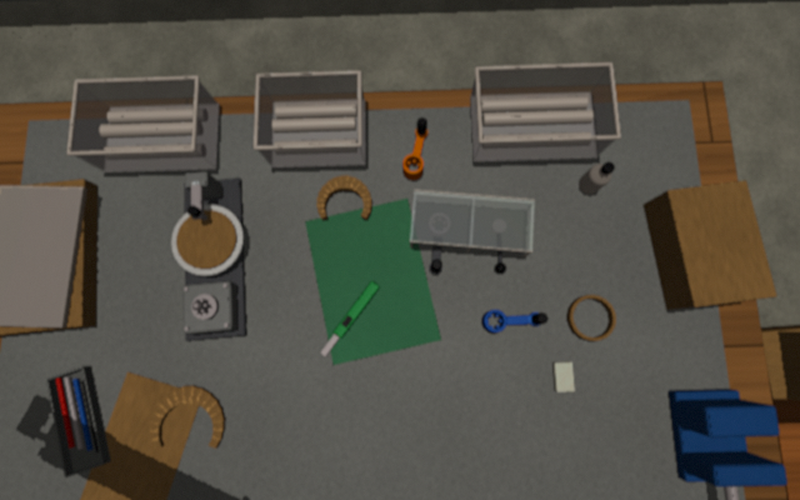

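Run:
```python
from h import *
t=np.load("top0.npy",allow_pickle=True).item(); s=np.load("scene0.npy",allow_pickle=True).item()
a=t["pixels"][145:225,320:435,::-1]; b=s["pixels"][185:265,255:370,::-1]; c=t["pixels"][210:280,125:225,::-1]
f=lambda p:cv2.resize(p,(480,int(480*p.shape[0]/p.shape[1])),interpolation=cv2.INTER_CUBIC)
A,B,C=f(a),f(b),f(c)
D=f(s["pixels"][240:310,400:500,::-1])[:]
h=300; A,B,C,D=[cv2.resize(x,(400,280)) for x in(A,B,C,D)]
cv2.imwrite("pics/crop.png",np.vstack([np.hstack([A,B]),np.hstack([C,D])]))
for n,im in(("top",t),("scene",s)):
    p=im["pixels"].astype(int); m=(p.max(2)<45).astype(np.uint8)
    N,_,st,ce=cv2.connectedComponentsWithStats(m)
    for i in range(1,N):
        if 15<st[i,4]<1500: print(n,st[i],ce[i].round(1))
```

```text
top [490   0 124   4 298] [537.3   1. ]
top [293  86   1  28  28] [293.   99.5]
top [334  95   7  13  78] [337.  100.6]
top [162 121  17  43 310] [170.1 151. ]
top [379 127 100   5 170] [428.5 129.4]
top [218 131  76   6 110] [259.4 134.2]
top [481 130  10  10  74] [485.4 134.5]
top [112 137  37   2  44] [132.  137.8]
top [ 84 138  27   2  33] [ 98.5 138.8]
top [  63  145   18  118 1196] [ 72.  202.6]
top [165 144  34 124 334] [190.7 207.3]
top [263 152  18   6  22] [271.  153.5]
top [150 165  17  11  98] [157.3 169.9]
top [329 195  45   7 152] [350.8 198.1]
top [375 199  45   7 141] [397.  202.1]
top [344 207   9  13  90] [348.3 212.9]
top [396 208   9  11  63] [399.7 213.9]
top [155 226  36  43 256] [183.4 250.1]
top [480 241   9  24  38] [486.1 251.9]
top [454 247   5  19  21] [455.3 256.3]
top [426 251  12   9  82] [431.2 254.8]
top [275 254   5   6  18] [277.2 256.7]
top [610 261  30   3  33] [624.1 261.9]
top [ 619  267   21   71 1014] [631.9 303. ]
top [133 377  57  23 671] [154.5 391.7]
scene [565  95  35  86 470] [581.7 134.7]
scene [471  99  23  29 134] [482.1 110.7]
scene [275 118  20   8  53] [284.6 121.5]
scene [307 118   9   8  33] [310.8 121.7]
scene [443 118  16  31 344] [451.  131.9]
scene [253 124   9  10  32] [258.5 129.2]
scene [600 126   6  14  25] [602.4 132.6]
scene [626 128  14  35 277] [634.5 148.6]
scene [262 131   9   8  19] [265.8 135.3]
scene [470 141  12   5  23] [476.3 143.1]
scene [440 171  34  10  93] [456.3 177.1]
scene [222 180   5   4  18] [224.  181.7]
scene [307 182   3  10  23] [307.7 186.7]
scene [594 191  17  29 224] [601.5 204.5]
scene [322 211   4   7  24] [323.5 214.2]
scene [ 149  224   39  118 1472] [168.9 283.7]
scene [254 249   5  14  63] [256.  255.6]
scene [557 270   5  29  70] [559.  282.7]
scene [419 281   6   7  33] [421.6 284.2]
```

View pics/crop.png

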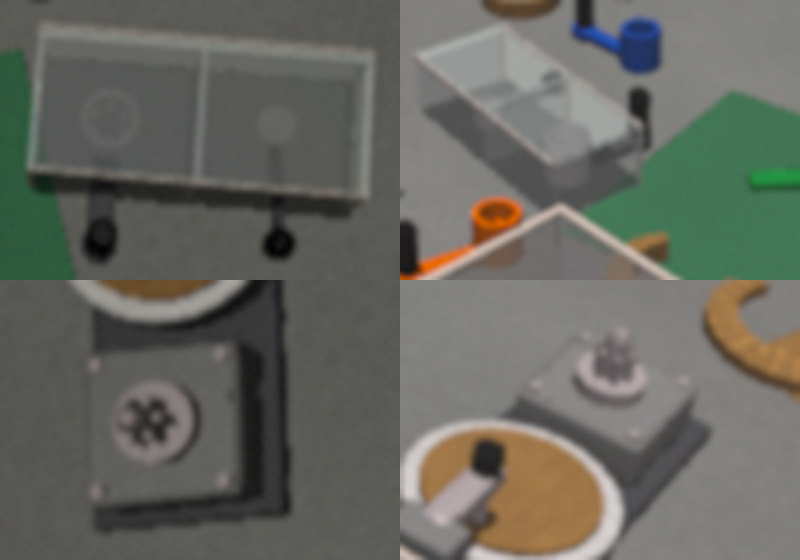

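Run:
```python
from h import *
t=np.load("top0.npy",allow_pickle=True).item(); s=np.load("scene0.npy",allow_pickle=True).item()
for n,im,u,v,z in [("hubtop t",t,351.3,178.7,.046),("knobtop t",t,349,213.5,.062),("knobmid t",t,348.5,212.9,.04),("knobtop s",s,324,211.5,.062),("knobmid s",s,323.5,215,.042),("hub s top",s,303,221.5,.046),("collar t",t,163.3,245.5,.062),("collar s",s,453,264,.062),("tip s",s,455.3,253.3,.098),("rackFL t",t,328,194,.067),("rackFR t",t,426,201.5,.067),("rackBL",t,332,152,.067),("rackBR",t,427.5,160,.067),
 ("gb",t,149,232,.05),("gb",t,149.3,263,.05),("gb",t,181,228.5,.05),("gb",t,181,260,.05),("ball",t,399.7,213.9,.0125),("knife",t,300,228,.01),("knife2",t,258,285,.01)]:
    print(n,cast(im,u,v,z).round(4))
g=lambda im,n,c: print(n,proj(im,c))
# contours of dark knob finer
p=t["pixels"].astype(int)[200:225,338:360].max(2); print(p)
p=s["pixels"].astype(int)[204:230,316:332].max(2); print(p)
```

```text
hubtop t [ 0.6617 -0.1715  0.046 ]
knobtop t [ 0.5727 -0.1618  0.062 ]
knobmid t [ 0.5773 -0.1619  0.04  ]
knobtop s [ 0.5816 -0.1581  0.062 ]
knobmid s [ 0.5754 -0.1661  0.042 ]
hub s top [ 0.6573 -0.1782  0.046 ]
collar t [0.5068 0.2819 0.062 ]
collar s [0.5114 0.2864 0.062 ]
tip s [0.5099 0.2854 0.098 ]
rackFL t [ 0.6205 -0.1127  0.067 ]
rackFR t [ 0.5963 -0.3459  0.067 ]
rackBL [ 0.7252 -0.1252  0.067 ]
rackBR [ 0.6985 -0.3568  0.067 ]
gb [0.541  0.3237 0.05  ]
gb [0.4667 0.3186 0.05  ]
gb [0.5477 0.2459 0.05  ]
gb [0.4721 0.2426 0.05  ]
ball [ 0.5754 -0.292   0.0125]
knife [ 0.5461 -0.0403  0.01  ]
knife2 [0.4082 0.0647 0.01  ]
[[68 68 68 69 69 71 64 54 42 43 45 44 45 45 41 35 37 40 45 44 40 38]
 [86 86 86 84 85 88 79 64 53 56 57 58 58 57 54 47 47 54 62 61 51 48]
 [93 92 92 92 93 94 87 70 57 59 62 63 61 59 60 66 70 73 81 79 72 67]
 [92 92 92 91 93 93 86 68 59 62 62 63 62 60 64 79 87 88 90 89 84 82]
 [91 91 91 91 91 91 83 68 59 60 60 61 61 59 66 82 91 91 89 88 90 89]
 [89 92 91 90 90 91 83 68 60 61 60 60 61 60 67 82 90 89 88 90 90 90]
 [89 92 92 91 90 90 82 68 60 58 56 54 55 55 6
[... 2309 characters left out ...]
  54  78 114 129 131 129 129]
 [163 165 164 156 134 125 135 133 104  68  80 111 128 131 130 128]
 [165 164 163 152 128 110 115 120 106  72  76 109 127 130 129 130]
 [164 162 158 145 124 102  94  98  91  66  69 103 126 129 130 129]
 [161 153 144 133 115  95  82  87  84  62  67 102 126 130 130 130]
 [146 135 123 115 105  93  84  90  86  69  69 102 124 130 129 126]
 [121 112 104  99  96  91  89  92  89  69  67  99 125 129 127 122]
 [100  96  93  90  84  84  85  91  86  67  69 102 123 127 124 119]
 [ 86  87  85  80  78  78  85  93  88  78  89 110 120 121 119 119]
 [ 76  79  77  78  81  90 101 102 102 103 111 117 114 115 118 119]
 [ 74  77  84  91 101 110 113 111 113 118 119 116 113 116 119 119]]
```

```bash
cat >> h.py <<'E'
def units(P,ydeg,p=None):
    """jog units from current pose to TCP P, tool down, tool y at ydeg (world)"""
    s=ctrl.get_state(); R0=rot(s["tool_rot"]); y=np.radians(ydeg)
    Y=np.array([np.cos(y),np.sin(y),0]); Z=np.array([0,0,-1.]); X=np.cross(Y,Z)
    d=R0.T@(np.array(P)-s["position"])/.3; w=R.from_matrix(R0.T@np.c_[X,Y,Z]).as_rotvec(degrees=True)/60
    print("t",s["time"],"pos",s["position"].round(4),"ydeg",np.degrees(np.arctan2(R0[1,1],R0[0,1])).round(2),"q",s["joint_positions"].round(2),"F",s["ft_force"].round(1),"g",round(s["grip_width"],3),round(s["grip_force"],1)); print("units",d.round(4),w.round(4))
E
python3 - <<'E'
from h import *
t=np.load("top0.npy",allow_pickle=True).item(); s=np.load("scene0.npy",allow_pickle=True).item()
print(cast(t,349,211.3,.062),cast(s,323.6,212,.062))
units([.577,-.162,.15],84)
E
```

```text
[ 0.57799579 -0.16198865  0.062     ] [ 0.58475038 -0.15672973  0.062     ]
t 0.1 pos [0.2941 0.5791 0.2216] ydeg 63.09 q [-1.09  0.32 -0.07  1.45  0.02  1.37 -0.06] F [-1.2  0.6  0. ] g 1.0 0.0
units [-1.9592 -1.7756  0.2418] [-1.600e-03 -2.000e-04 -3.486e-01]
```

Look-alikes (top view): crank knob (349,211) in rack left bay with large toothed hub at (351,179) — chosen (grey steel, black upright knob); ball handle (400,214) small solid hub; blue crank (395,257)/(431,255); orange crank (330,130)/(337,100). The crop confirms the left bay holds the crank; the cutter shaft is at top (163,245), scene (455,253).

Request:
jog_arm(moves=[-0.14, -0.13, 0, 0, 0, -0.1, 1, -0.28, -0.25, 0, 0, 0, -0.2, 1, -0.42, -0.38, 0, 0, 0, -0.3, 1, -0.56, -0.51, 0, 0, 0, -0.35, 1, -0.7, -0.64, 0, 0, 0, -0.35, 1, -0.84, -0.76, 0, 0, 0, -0.35, 1, -0.98, -0.89, 0, 0, 0, -0.35, 1, -0.98, -0.89, 0, 0, 0, -0.35, 1], newtons=30)

```text
time: 1.1
position: [0.4373, 0.2032, 0.2225]
tool_rot: [0.176, 3.136, -0.002]
ft_force: [0.0, 1.1, 0.2]
grip_width: 0.998
grip_force: 0.0
```

```bash
python3 -c "
from h import *
units([.579,-.160,.12],84.1)"
```

```text
t 1.1 pos [0.4373 0.2032 0.2225] ydeg 83.56 q [-0.66 -0.04  0.17  1.86  0.01  1.32  0.96] F [0.  1.1 0.2] g 0.998 0.0
units [-0.605  -1.1498  0.3432] [-0.001   0.0004 -0.0089]
```

Request:
jog_arm(moves=[-0.09, -0.17, 0, 0, 0, -0.009, 1, -0.18, -0.34, 0, 0, 0, -0.009, 1, -0.27, -0.51, 0, 0, 0, -0.009, 1, -0.36, -0.68, 0.05, 0, 0, -0.009, 1, -0.45, -0.85, 0.1, 0, 0, -0.009, 1, -0.53, -1.0, 0.15, 0, 0, -0.009, 1, -0.605, -1.0, 0.2, 0, 0, -0.009, 1, -0.605, -1.0, 0.2, 0, 0, -0.009, 1])

```text
time: 2.1
position: [0.5851, -0.1077, 0.1604]
tool_rot: [-0.147, -3.135, 0.0]
ft_force: [-0.3, 0.7, -0.1]
grip_width: 1.0
grip_force: 0.0
```

```bash
python3 -c "
from h import *
units([.579,-.160,.025],84.1)"
```

```text
t 2.1 pos [ 0.5851 -0.1077  0.1604] ydeg 84.65 q [-0.29  0.26  0.5   1.69 -0.13  1.23  1.72] F [-0.3  0.7 -0.1] g 1.0 0.0
units [ 0.0023 -0.1752  0.4515] [-0.0003 -0.0034  0.0091]
```

Request:
jog_arm(moves=[0, -0.17, 0, 0, 0, 0.009, 1, 0, -0.17, 0.05, 0, 0, 0.009, 1, 0, -0.17, 0.15, 0, 0, 0.009, 1, 0, -0.17, 0.28, 0, 0, 0.009, 1, 0, -0.17, 0.4, 0, 0, 0.009, 1, 0, -0.17, 0.45, 0, 0, 0.009, 1, 0, -0.17, 0.45, 0, 0, 0.009, 1, 0, -0.17, 0.45, 0, 0, 0.009, 1])

```text
time: 3.1
position: [0.5817, -0.1594, 0.0292]
tool_rot: [0.161, 3.135, -0.0]
ft_force: [-0.2, 0.2, 0.6]
grip_width: 1.003
grip_force: 0.0
```

```bash
python3 -c "
from h import *
units([.579,-.160,.025],84.1)
t=ctrl.get_image('top');s=ctrl.get_image('scene')
f=lambda p:cv2.resize(p[:,:,::-1],(400,280),interpolation=cv2.INTER_CUBIC)
cv2.imwrite('pics/grip1.png',np.hstack([f(t['pixels'][165:249,300:420]),f(s['pixels'][170:254,265:385])]))"
```

```text
t 3.1 pos [ 0.5817 -0.1594  0.0292] ydeg 84.11 q [-0.19  0.42  0.5   1.79 -0.23  0.99  1.87] F [-0.2  0.2  0.6] g 1.003 0.0
units [ 0.0088 -0.0029  0.0141] [0.0001 0.0026 0.0001]
```

View pics/grip1.png

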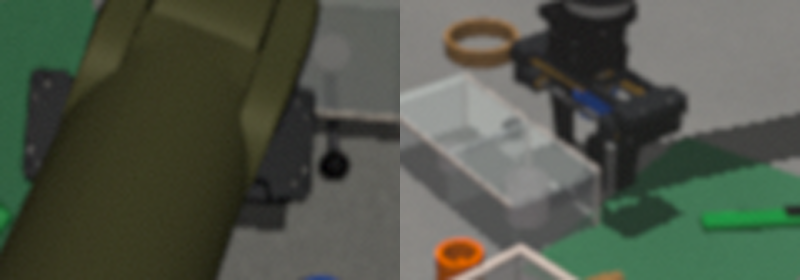

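The crop shows the open fingers straddling the knob (scene crop about (605,140)), clear of the rack mouth. Closing.

Request:
jog_arm(moves=[0.009, 0, 0.012, 0, 0, 0, 1, 0.009, 0, 0.012, 0, 0, 0, 0, 0.009, 0, 0.012, 0, 0, 0, -1, 0.009, 0, 0.012, 0, 0, 0, -1, 0.009, 0, 0.012, 0, 0, 0, -1, 0.009, 0, 0.012, 0, 0, 0, -1, 0.009, 0, 0.012, 0, 0, 0, -1, 0.009, 0, 0.012, 0, 0, 0, -1], newtons=30)

```text
time: 4.2
position: [0.5778, -0.1592, 0.024]
tool_rot: [0.162, 3.137, 0.0]
ft_force: [-0.7, 0.5, -0.0]
grip_width: 0.289
grip_force: 0.0
```

```bash
python3 -c "
from h import *
p=ctrl.get_state()['position']; print(.087*ctrl.get_state()['grip_width'])
units([p[0]-.122,p[1]+.0126,p[2]],84.1)"
```

```text
0.02513469806391074
t 4.2 pos [ 0.5778 -0.1592  0.024 ] ydeg 84.08 q [-0.19  0.42  0.5   1.8  -0.24  0.98  1.87] F [-0.7  0.5 -0. ] g 0.289 0.0
units [ 4.088e-01 -1.000e-04 -0.000e+00] [ 0.      0.0001 -0.0003]
```

Request:
jog_arm(moves=[0, 0, 0, 0, 0, 0, -1, 0, 0, 0, 0, 0, 0, -1, 0, 0, -0.003, 0, 0, 0, -1, 0.06, 0, -0.003, 0, 0, 0, -1, 0.12, 0, -0.003, 0, 0, 0, -1, 0.18, 0, -0.003, 0, 0, 0, -1, 0.24, 0, -0.003, 0, 0, 0, -1, 0.3, 0, -0.003, 0, 0, 0, -1])

```text
time: 5.2
position: [0.4877, -0.1497, 0.0248]
tool_rot: [0.162, 3.137, 0.0]
ft_force: [1.4, -0.9, -2.6]
grip_width: 0.244
grip_force: 30.0
```

Request:
jog_arm(moves=[0.05, 0, 0, 0, 0, 0, -1, 0.1, 0, 0, 0, 0, 0, -1, 0.11, 0, 0, 0, 0, 0, -1, 0.11, 0, 0, 0, 0, 0, -1, 0.11, 0, 0, 0, 0, 0, -1, 0.11, 0, 0, 0, 0, 0, -1, 0.11, 0, 0, 0, 0, 0, -1, 0.11, 0, 0, 0, 0, 0, -1])

```text
time: 6.2
position: [0.4554, -0.1465, 0.0248]
tool_rot: [-0.162, -3.137, 0.0]
ft_force: [-1.6, -0.3, -2.2]
grip_width: 0.243
grip_force: 30.0
```

```bash
python3 -c "
from h import *
units([.58,-.16,.03],84.1)"
```

```text
t 6.2 pos [ 0.4554 -0.1465  0.0248] ydeg 84.08 q [-0.25  0.17  0.54  2.09 -0.11  0.9   1.82] F [-1.6 -0.3 -2.2] g 0.243 30.0
units [-0.4178 -0.0019 -0.0174] [-0.     -0.0001 -0.0003]
```

Request:
jog_arm(moves=[0, 0, 0.003, 0, 0, 0, -1, 0, 0, 0.003, 0, 0, 0, 0, 0, 0, 0.003, 0, 0, 0, 0.3, 0, 0, 0.003, 0, 0, 0, 1, 0, 0, 0.003, 0, 0, 0, 1, 0, 0, -0.1, 0, 0, 0, 1, 0, 0, -0.25, 0, 0, 0, 1, 0, 0, -0.4, 0, 0, 0, 1])

```text
time: 7.2
position: [0.4552, -0.1465, 0.1461]
tool_rot: [-0.162, -3.137, -0.0]
ft_force: [0.8, 0.1, 0.4]
grip_width: 0.945
grip_force: 0.0
```

Request:
jog_arm(moves=[0, 0.1, 0, 0, 0, 0, 1, 0, 0.3, 0, 0, 0, 0, 1, 0, 0.5, 0, 0, 0, 0, 1, 0, 0.7, 0, 0, 0, 0, 1, 0, 0.8, 0, 0, 0, 0, 1, 0, 0.8, 0, 0, 0, 0, 1, 0, 0.8, 0, 0, 0, 0, 1, 0, 0.8, 0, 0, 0, 0, 1])

```text
time: 8.2
position: [0.4802, 0.0906, 0.1449]
tool_rot: [0.166, 3.137, -0.0]
ft_force: [0.8, 0.2, -0.9]
grip_width: 0.998
grip_force: 0.0
```

```bash
python3 -c "
from h import *
units([.54,-.155,.03],84.1)
t=ctrl.get_image('top');s=ctrl.get_image('scene')
np.save('top1.npy',t,allow_pickle=True);np.save('scene1.npy',s,allow_pickle=True)
a=proj(t,[.54,-.155,.046]);b=proj(s,[.54,-.155,.046]);print(a,b)
def f(im,c):
    x,y=(c-[50,35]).astype(int); print(x,y); return cv2.resize(im['pixels'][y:y+70,x:x+100,::-1],(400,280),interpolation=cv2.INTER_CUBIC)
cv2.imwrite('pics/lay.png',np.hstack([f(t,a),f(s,b)]))"
```

```text
t 8.2 pos [0.4802 0.0906 0.1449] ydeg 83.94 q [-0.53  0.03  0.29  1.95 -0.01  1.16  1.23] F [ 0.8  0.2 -0.9] g 0.998 0.0
units [-0.2847 -0.7931  0.3831] [-0.0001  0.0001 -0.0027]
[346.31114358 227.8734141 ] [333.26734134 211.54831595]
296 192
283 176
```

View pics/lay.png

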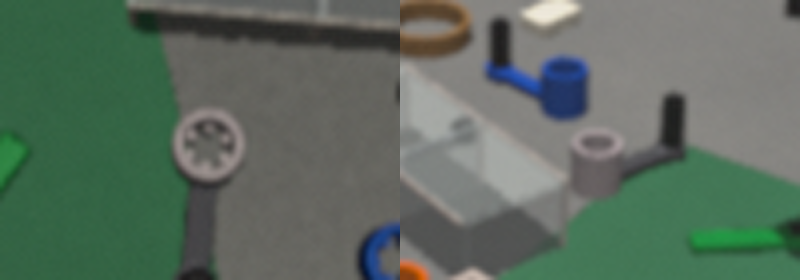

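The top crop shows the crank flat and clear of the rack, hub rim at (348.2,228.2); the scene crop has the hub at (332.5,212.2), knob top at (351.5,201).

```bash
python3 -c "
from h import *
t=np.load('top1.npy',allow_pickle=True).item(); s=np.load('scene1.npy',allow_pickle=True).item()
for n,im,u,v,z in [('hub t',t,348.25,228.25,.046),('hub s',s,332.5,212.1,.046),('knob s',s,351.5,201,.062)]: print(n,cast(im,u,v,z).round(4))
print('true knob top px t',proj(t,[.4554,-.1465,.062]),'s',proj(s,[.4554,-.1465,.062]))
p=t['pixels'].astype(int); y,x=np.mgrid[215:243,335:362]; q=p[215:243,335:362]
m=(q.min(2)>95); c=np.argwhere(m); print(c.mean(0)[::-1]+[335,215],m.sum(), c.min(0),c.max(0))
(cx,cy),r=cv2.minEnclosingCircle(c[:,::-1].astype(np.float32)); print(cx+335,cy+215,r, cast(t,cx+335,cy+215,.046))
"
```

```text
hub t [ 0.539  -0.1597  0.046 ]
hub s [ 0.5445 -0.1542  0.046 ]
knob s [ 0.4621 -0.1434  0.062 ]
true knob top px t [344.21054711 263.32737615] s [352.14508589 200.02092651]
[349.16153846 227.18461538] 260 [0 4] [27 26]
350.4772729873657 226.95454502105713 15.255586624145508 [ 0.54198588 -0.16514463  0.046     ]
```

```bash
python3 -c "
from h import *
units([.540,-.158,.0145],82.3)"
```

```text
t 8.3 pos [0.4802 0.091  0.1449] ydeg 83.96 q [-0.53  0.03  0.29  1.95 -0.01  1.16  1.23] F [-0.1 -0.3  0.1] g 1.0 0.0
units [-0.2855 -0.8045  0.4348] [0.0001 0.0002 0.0277]
```

Request:
jog_arm(moves=[-0.06, -0.16, 0, 0, 0, 0.028, 1, -0.12, -0.34, 0, 0, 0, 0.028, 1, -0.18, -0.52, 0, 0, 0, 0.028, 1, -0.25, -0.7, 0, 0, 0, 0.028, 1, -0.285, -0.8, 0, 0, 0, 0.028, 1, -0.285, -0.805, 0.1, 0, 0, 0.028, 1, -0.285, -0.805, 0.15, 0, 0, 0.028, 1, -0.285, -0.805, 0.15, 0, 0, 0.028, 1])

```text
time: 9.3
position: [0.5391, -0.1562, 0.0987]
tool_rot: [-0.207, -3.132, -0.001]
ft_force: [0.5, 0.2, -0.2]
grip_width: 1.001
grip_force: 0.0
```

```bash
python3 -c "
from h import *
units([.540,-.158,.0145],82.3)"
```

```text
t 9.3 pos [ 0.5391 -0.1562  0.0987] ydeg 82.42 q [-0.22  0.25  0.52  1.84 -0.14  1.09  1.79] F [ 0.5  0.2 -0.2] g 1.001 0.0
units [-0.0044 -0.0056  0.2805] [ 0.0002 -0.0027  0.002 ]
```

Request:
jog_arm(moves=[0, 0, 0.1, 0, 0, 0, 1, 0, 0, 0.2, 0, 0, 0, 1, 0, 0, 0.28, 0, 0, 0, 1, 0, 0, 0.28, 0, 0, 0, 1, 0, 0, 0.28, 0, 0, 0, 1, 0, 0, 0.28, 0, 0, 0, -1, 0, 0, 0.28, 0, 0, 0, -1, 0, 0, 0.28, 0, 0, 0, -1], newtons=45)

```text
time: 10.3
position: [0.5406, -0.1568, 0.0163]
tool_rot: [0.208, 3.134, 0.0]
ft_force: [-0.3, -0.4, -0.6]
grip_width: 0.746
grip_force: 0.0
```

Request:
jog_arm(moves=[0, 0, 0, 0, 0, 0, -1, 0, 0, 0, 0, 0, 0, -1, 0, 0, 0, 0, 0, 0, -1, 0, 0, 0, 0, 0, 0, -1, 0, 0, -0.1, 0, 0, 0, -1, 0, 0, -0.25, 0, 0, 0, -1, 0, 0, -0.42, 0, 0, 0, -1, 0, 0, -0.48, 0, 0, 0, -1])

```text
time: 11.3
position: [0.5415, -0.1572, 0.1623]
tool_rot: [0.208, 3.131, -0.0]
ft_force: [1.3, -0.8, -3.9]
grip_width: 0.499
grip_force: 45.0
```

```bash
python3 -c "
from h import *
print(ctrl.get_state()['grip_width']*.087)
units([.5065,.2822,.16],82.3)
t=ctrl.get_image('top');s=ctrl.get_image('scene')
a=proj(t,[.54,-.158,.17]);b=proj(s,[.54,-.155,.18]);print(a,b)
def f(im,c):
    x,y=(c-[50,35]).astype(int); print(x,y); return cv2.resize(im['pixels'][y:y+70,x:x+100,::-1],(400,280),interpolation=cv2.INTER_CUBIC)
cv2.imwrite('pics/lift.png',np.hstack([f(t,a),f(s,b)]))"
```

```text
0.04342739375496815
t 11.3 pos [ 0.5415 -0.1572  0.1623] ydeg 82.4 q [-0.24  0.18  0.53  1.77 -0.1   1.21  1.76] F [ 1.3 -0.8 -3.9] g 0.499 45.0
units [0.3095 1.4364 0.0067] [0.0003 0.004  0.0016]
[350.44338211 221.77334681] [334.61845973 176.26851887]
300 186
284 141
```

View pics/lift.png

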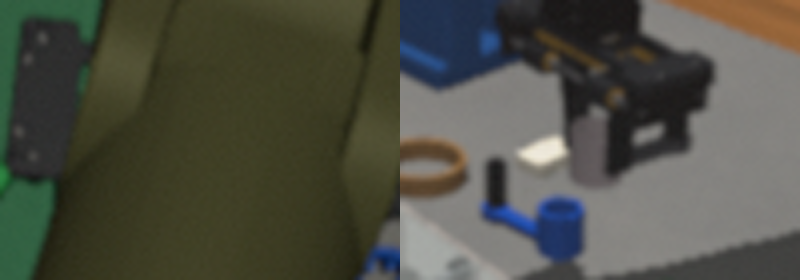

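The scene crop shows the hub held between the pads (about (595,150) in the crop), crank off the bench. Carrying it over.

Request:
jog_arm(moves=[0.02, 0.06, 0, 0, 0, 0, -1, 0.05, 0.18, 0, 0, 0, 0, -1, 0.08, 0.32, 0, 0, 0, 0, -1, 0.11, 0.46, 0, 0, 0, 0, -1, 0.14, 0.6, 0, 0, 0, 0, -1, 0.17, 0.74, 0, 0, 0, 0, -1, 0.2, 0.88, 0, 0, 0, 0, -1, 0.23, 1.0, 0, 0, 0, 0, -1])

```text
time: 12.4
position: [0.5093, 0.1511, 0.1565]
tool_rot: [-0.206, -3.13, 0.003]
ft_force: [-0.1, 0.2, -3.3]
grip_width: 0.498
grip_force: 45.0
```

Request:
jog_arm(moves=[0.02, 0.12, 0, 0, 0, 0, -1, 0.04, 0.24, 0, 0, 0, 0, -1, 0.06, 0.34, 0, 0, 0, 0, -1, 0.08, 0.42, 0, 0, 0, 0, -1, 0.08, 0.43, 0, 0, 0, 0, -1, 0.08, 0.43, 0, 0, 0, 0, -1, 0.08, 0.43, 0, 0, 0, 0, -1, 0.08, 0.43, 0, 0, 0, 0, -1])

```text
time: 13.4
position: [0.5051, 0.2795, 0.1598]
tool_rot: [0.211, 3.134, -0.0]
ft_force: [0.3, 0.3, -3.9]
grip_width: 0.496
grip_force: 45.0
```

```bash
python3 -c "
from h import *
units([.5065,.2822,.12],82.3)
t=ctrl.get_image('top');s=ctrl.get_image('scene')
np.save('scene2.npy',s,allow_pickle=True)
b=proj(s,[.5065,.2822,.12]);print(b)
x,y=(b-[65,45]).astype(int); print(x,y); save(s,'over.png',(x,y,x+130,y+90),5)"
```

```text
t 13.4 pos [0.5051 0.2795 0.1598] ydeg 82.31 q [-0.73  0.21  0.2   1.73 -0.04  1.21  0.92] F [ 0.3  0.3 -3.9] g 0.496 45.0
units [-0.0034  0.0095  0.1326] [-0.0003  0.      0.0001]
[456.34368034 245.83600114]
391 200
```

View pics/over.png

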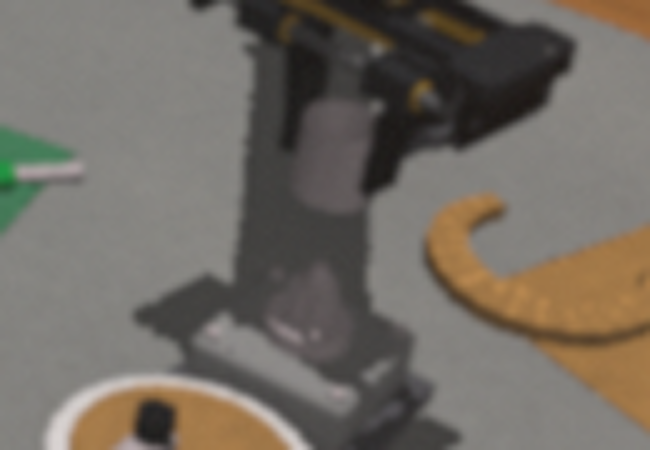

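The hub's bottom sits at about (330,200) in the crop, with the shaft tip at (318,265) below it; compare the two rays.

```bash
python3 -c "
from h import *
s=np.load('scene2.npy',allow_pickle=True).item()
print('hub',cast(s,391+330/5,200+200/5,.145),'tip',cast(s,391+318/5,200+266/5,.098),'seat',cast(s,391+309/5,200+318/5,.062),'seat0',cast(s,453,264,.062))
print(proj(s,[.5051,.2795,.145]))
units([.507,.2822,.115],82.3)"
```

```text
hub [0.51543422 0.28435228 0.145     ] tip [0.51088832 0.28387353 0.098     ] seat [0.51026271 0.28510743 0.062     ] seat0 [0.51143861 0.28644893 0.062     ]
[457.40464618 237.74055806]
t 13.5 pos [0.505  0.2801 0.16  ] ydeg 82.34 q [-0.73  0.21  0.2   1.73 -0.04  1.21  0.92] F [ 0.4  0.6 -5. ] g 0.502 45.0
units [-0.0055  0.0079  0.15  ] [0.0002 0.0002 0.0007]
```

Request:
jog_arm(moves=[-0.005, 0.006, 0.03, 0, 0, 0, -1, -0.005, 0.006, 0.08, 0, 0, 0, -1, -0.005, 0.006, 0.12, 0, 0, 0, -1, -0.005, 0.006, 0.14, 0, 0, 0, -1, -0.005, 0.006, 0.15, 0, 0, 0, -1, -0.005, 0.006, 0.16, 0, 0, 0, -1, -0.005, 0.006, 0.17, 0, 0, 0, -1, -0.005, 0.006, 0.175, 0, 0, 0, -1])

```text
time: 14.5
position: [0.5067, 0.2826, 0.1076]
tool_rot: [0.208, 3.134, 0.001]
ft_force: [0.5, 1.6, -2.6]
grip_width: 0.499
grip_force: 45.0
```

```bash
python3 -c "
from h import *
units([.5068,.282,.1],82.3);print(ctrl.get_state()['torque'])"
```

```text
t 14.5 pos [0.5067 0.2826 0.1076] ydeg 82.41 q [-0.73  0.26  0.2   1.78 -0.06  1.11  0.93] F [ 0.5  1.6 -2.6] g 0.499 45.0
units [-0.0005 -0.0019  0.0252] [0.0006 0.0006 0.0018]
[ 0.15850673 -0.05473884 -0.06460899]
```

Request:
jog_arm(moves=[0, 0, 0.006, 0, 0, 0, -1, 0, 0, 0.012, 0, 0, 0, -1, 0, 0, 0.018, 0, 0, 0, -1, 0, 0, 0.024, 0, 0, 0, -1, 0, 0, 0.03, 0, 0, 0, -1, 0, 0, 0.035, 0, 0, 0, -1, 0, 0, 0.035, 0, 0, 0, -1, 0, 0, 0.035, 0, 0, 0, -1])

```text
time: 15.5
position: [0.5075, 0.2838, 0.0985]
tool_rot: [0.207, 3.132, 0.005]
ft_force: [0.7, 3.9, 5.3]
grip_width: 0.499
grip_force: 45.0
```

```bash
python3 -c "
from h import *
units([.5068,.282,.076],82.3);print(ctrl.get_state()['torque'])"
```

```text
t 15.5 pos [0.5075 0.2838 0.0985] ydeg 82.43 q [-0.73  0.27  0.2   1.78 -0.06  1.09  0.93] F [0.7 3.9 5.3] g 0.499 45.0
units [ 0.0018 -0.0064  0.0751] [0.003  0.0022 0.0022]
[ 1.03230518 -0.40412132  0.01173182]
```

Request:
jog_arm(moves=[0, 0.004, 0.006, 0, 0, 0.16, -1, 0, 0.004, 0.007, 0, 0, 0.32, -1, 0, 0.004, 0.008, 0, 0, 0.48, -1, 0, 0.004, 0.01, 0, 0, 0.48, -1, 0, 0.004, 0.01, 0, 0, 0.32, -1, 0, 0.004, 0.01, 0, 0, 0.16, -1, 0, 0.004, 0.01, 0, 0, 0, -1, 0, 0.004, 0.01, 0, 0, 0, -1])

```text
time: 16.5
position: [0.5091, 0.285, 0.0982]
tool_rot: [0.206, 3.13, 0.007]
ft_force: [-0.2, 2.3, 16.1]
grip_width: 0.5
grip_force: 45.0
```

```bash
python3 -c "
from h import *
units([.5068,.282,.076],82.3);print(ctrl.get_state()['torque'])"
```

```text
t 16.5 pos [0.5091 0.285  0.0982] ydeg 82.48 q [-0.72  0.27  0.2   1.78 -0.06  1.09  0.93] F [-0.2  2.3 16.1] g 0.5 45.0
units [ 0.0067 -0.0113  0.0739] [0.0047 0.0046 0.003 ]
[0.63255155 0.10963222 0.13062414]
```

Request:
jog_arm(moves=[0, 0, 0, 0, 0, -0.07, -1, 0, 0, 0, 0, 0, -0.14, -1, 0, 0, 0, 0, 0, -0.21, -1, 0, 0, 0, 0, 0, -0.28, -1, 0, 0, 0, 0, 0, -0.35, -1, 0, 0, 0, 0, 0, -0.42, -1, 0, 0, 0, 0, 0, -0.48, -1, 0, 0, 0, 0, 0, -0.48, -1])

```text
time: 17.5
position: [0.5077, 0.2843, 0.0942]
tool_rot: [-0.577, 3.086, 0.003]
ft_force: [3.6, 5.4, -0.7]
grip_width: 0.502
grip_force: 45.0
```

```bash
python3 -c "
from h import *
units([.5068,.282,.076],82.3);print(ctrl.get_state()['torque'])"
```

```text
t 17.5 pos [0.5077 0.2843 0.0942] ydeg 111.17 q [-0.67  0.27  0.13  1.78 -0.04  1.09  1.42] F [ 3.6  5.4 -0.7] g 0.502 45.0
units [ 0.0057 -0.0063  0.0607] [0.0017 0.0024 0.4812]
[ 1.28748773 -0.78166158 -0.27196154]
```

Request:
jog_arm(moves=[-0.003, 0.003, 0.01, 0, 0, 0.03, -1, -0.003, 0.003, 0.02, 0, 0, 0.03, -1, -0.003, 0.003, 0.03, 0, 0, 0.03, -1, -0.003, 0.003, 0.04, 0, 0, 0.03, -1, -0.003, 0.003, 0.05, 0, 0, 0.03, -1, -0.003, 0.003, 0.056, 0, 0, 0.03, -1, -0.003, 0.003, 0.06, 0, 0, 0.03, -1, -0.003, 0.003, 0.06, 0, 0, 0.03, -1])

```text
time: 18.5
position: [0.5081, 0.2849, 0.0778]
tool_rot: [-0.528, 3.095, 0.001]
ft_force: [-0.4, 2.3, 11.6]
grip_width: 0.499
grip_force: 45.0
```

```bash
python3 -c "
from h import *
units([.5068,.282,.076],111);print(ctrl.get_state()['torque'])"
```

```text
t 18.5 pos [0.5081 0.2849 0.0778] ydeg 109.37 q [-0.67  0.29  0.13  1.8  -0.04  1.06  1.39] F [-0.4  2.3 11.6] g 0.499 45.0
units [ 0.0073 -0.0078  0.0059] [ 0.0005  0.0019 -0.0272]
[ 0.48391509  0.05125212 -0.30725089]
```

Request:
jog_arm(moves=[0, 0.003, 0.005, 0, 0, 0.04, -1, 0, 0.003, 0.008, 0, 0, 0.08, -1, 0, 0.003, 0.01, 0, 0, 0.04, -1, 0, 0.003, 0.01, 0, 0, 0, -1, 0, 0.003, 0.01, 0, 0, 0.03, -1, 0, 0.003, 0.01, 0, 0, 0.05, -1, 0, 0.003, 0.01, 0, 0, 0.05, -1, 0, 0.003, 0.01, 0, 0, 0.05, -1])

```text
time: 19.5
position: [0.5087, 0.2853, 0.0776]
tool_rot: [-0.449, 3.106, 0.001]
ft_force: [-4.3, -2.3, 25.9]
grip_width: 0.497
grip_force: 45.0
```

```bash
python3 -c "
from h import *
units([.5068,.282,.076],111);print(ctrl.get_state()['torque'])"
```

```text
t 19.5 pos [0.5087 0.2853 0.0776] ydeg 106.44 q [-0.68  0.29  0.14  1.8  -0.05  1.05  1.34] F [-4.3 -2.3 25.9] g 0.497 45.0
units [ 0.0093 -0.0088  0.0053] [-0.0002  0.0035 -0.0761]
[-0.44444902  0.87883741  0.20824084]
```

Request:
jog_arm(moves=[0, 0, -0.008, 0, 0, -0.02, -1, 0, 0, -0.011, 0, 0, -0.02, -1, 0, 0, -0.011, 0, 0, -0.02, -0.3, 0, 0, -0.011, 0, 0, -0.02, 0.3, 0, 0, -0.011, 0, 0, -0.02, 1, 0, 0, -0.011, 0, 0, -0.02, 1, 0, 0, -0.011, 0, 0, -0.02, 1, 0, 0, -0.011, 0, 0, -0.02, 1])

```text
time: 20.5
position: [0.5067, 0.2853, 0.0759]
tool_rot: [0.481, -3.104, 0.001]
ft_force: [0.5, 0.1, 0.8]
grip_width: 0.957
grip_force: 0.0
```

Request:
jog_arm(moves=[0, 0, -0.03, 0, 0, 0, 1, 0, 0, -0.1, 0, 0, 0, 1, 0, 0, -0.2, 0, 0, 0, 1, 0, 0, -0.32, 0, 0, 0, 1, 0, 0, -0.45, 0, 0, 0, 1, 0, 0.1, -0.5, 0, 0, 0, 1, 0, 0.25, -0.5, 0, 0, 0, 1, 0, 0.4, -0.5, 0, 0, 0, 1])

```text
time: 21.5
position: [0.4706, 0.401, 0.2276]
tool_rot: [-0.479, 3.103, 0.002]
ft_force: [-0.0, 0.3, 0.3]
grip_width: 0.997
grip_force: 0.0
```

```bash
python3 -c "
from h import *
units([.5068,.282,.076],111)
t=ctrl.get_image('top');s=ctrl.get_image('scene')
a=proj(t,[.507,.283,.1]);b=proj(s,[.507,.283,.1]);print(a,b)
def f(im,c):
    x,y=(c-[50,35]).astype(int); print(x,y); return cv2.resize(im['pixels'][y:y+70,x:x+100,::-1],(400,280),interpolation=cv2.INTER_CUBIC)
cv2.imwrite('pics/end.png',np.hstack([f(t,a),f(s,b)]))
print(proj(s,[.509,.285,.108]),proj(s,[.509,.285,.062]))"
```

```text
t 21.5 pos [0.4706 0.401  0.2276] ydeg 107.55 q [-0.81  0.25  0.07  1.53 -0.02  1.36  1.14] F [-0.   0.3  0.3] g 0.997 0.0
units [ 0.0054 -0.415   0.505 ] [ 0.0007  0.0017 -0.0575]
[155.79197748 244.46640802] [455.19094004 251.89859725]
105 209
405 216
[455.97663788 250.18265338] [453.00433722 263.38974574]
```

View pics/end.png

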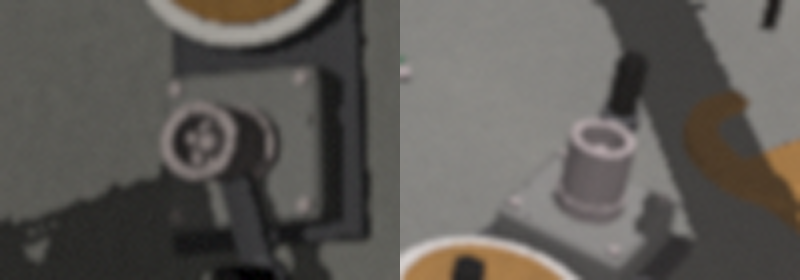

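The hub sits flush on its collar (scene crop (595,205)) with the shaft's tip inside the bore, and the gripper is clear.

```bash
python3 -c "
from h import *
print(ctrl.close_job())"
```

```text
the job is handed in; nothing more can be done
None
```

The crank is pushed fully home on the cutter shaft's collar and released, the gripper is clear, and the job was handed in at about 21.6 s without the judge's verdict being shown.

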